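# Serve a truffle from the lever dispenser

## Task

Serve the truffle from the taller of the two dispensers: with the fingertips, press its lever right down so that the lid swings fully up and the truffle rolls out into the dispenser's tray, then slowly ease the lever back up so that the lid closes completely without slamming. Work only by that lever: do not grip or touch the lid or the truffles, leave the served truffle in the tray, and leave the other dispenser and everything else on the counter as it is.

Things in the scene. Friction and masses are not known exactly. Their poses are not given: they have to be found in the camera images.
- disp_tall: the taller of two fixed dispensers: steel and clear-plastic box 210 mm high, 150 deep (x), 110 wide (y), plus a 15 mm linkage housing on +y. On a wooden plinth 3 to 33 mm high. Origin: centre of the box underside, on the plinth; z up, +x to the outlet (away from the robot), -x to the lever. A chute inside slopes down to +x. Steel tray for served truffles on the +x side: inside x 77 to 181, y -46 to 46, floor z 6, rim z 34 mm
- lever_tall_pad (a point): centre of the upper face of the taller dispenser's lever paddle (steel, 36 x by 44 y by 8 mm); moves with it; z axis normal to it. At rest at x -195, y 0, z 134 mm in the dispenser's frame, tilted 0.25 rad, rising away from the box; fully pressed 58 mm lower, nearly the same x and y, tilted the other way. Pivot at x -80, z 100 mm. Box wall 120 mm away; 60 mm or more free beneath when down
- lever_tall (a joint): lever of the taller dispenser: 0 rad at rest (paddle up), 0.5 rad fully pressed down (hard stop). A return spring pushes it back up with about 5 N at the paddle at rest and 7 N fully down; let go, it snaps back and slams the lid
- lid_tall (a joint): lid of the taller dispenser: 0 rad shut, 1.0 rad fully up. Clear flap in a steel frame over the outlet, hinged at the box's top, on the far side from the robot; linked to the lever, its angle is always twice the lever's
- truffle_tall_center (a point): centre of the loose foil-wrapped truffle, a ball 32 mm across of about 18 g, that waits on the chute of the taller dispenser against the inside of its shut lid. It rolls out by itself, within about a second, once the lid is up
- disp_low: the lower of two fixed dispensers: steel and clear-plastic box 140 mm high, 150 deep (x), 110 wide (y), plus a 15 mm linkage housing on +y. On a wooden plinth 3 to 33 mm high. Origin: centre of the box underside, on the plinth; z up, +x to the outlet (away from the robot), -x to the lever. A chute inside slopes down to +x. Steel tray for served truffles on the +x side: inside x 77 to 181, y -46 to 46, floor z 6, rim z 34 mm
- lever_low_pad (a point): centre of the upper face of the lower dispenser's lever paddle (steel, 36 x by 44 y by 8 mm); moves with it; z axis normal to it. At rest at x -195, y 0, z 134 mm in the dispenser's frame, tilted 0.25 rad, rising away from the box; fully pressed 58 mm lower, nearly the same x and y, tilted the other way. Pivot at x -80, z 100 mm. Box wall 120 mm away; 60 mm or more free beneath when down
- lever_low (a joint): lever of the lower dispenser: 0 rad at rest (paddle up), 0.5 rad fully pressed down (hard stop). A return spring pushes it back up with about 5 N at the paddle at rest and 7 N fully down; let go, it snaps back and slams the lid
- lid_low (a joint): lid of the lower dispenser: 0 rad shut, 1.0 rad fully up. Clear flap in a steel frame over the outlet, hinged at the box's top, on the far side from the robot; linked to the lever, its angle is always twice the lever's
- truffle_low_center (a point): centre of the loose foil-wrapped truffle, a ball 32 mm across of about 18 g, that waits on the chute of the lower dispenser against the inside of its shut lid. It rolls out by itself, within about a second, once the lid is up
- giftbox: small orange ribboned gift box, 45 x 45 x 40 mm high; bystander, origin at the centre of its underside
- ballotin: cardboard chocolate box with paper top, 80 x 60 x 50 mm high; bystander, origin at the centre of its underside
- tin: round copper-coloured tin, 76 mm across, 40 mm high; bystander, origin at the centre of its underside
- jar: amber glass jar, 68 mm across, 100 mm high; bystander, origin at the centre of its underside
- cup: paper cup, 72 mm across, 85 mm high; bystander, origin at the centre of its underside
- scoop: spoon lying flat, 190 mm long; bystander
- bell: round steel counter bell, 72 mm across, 48 mm high; bystander, origin at the centre of its underside

How it is judged:
By the outcome, as a careful person would: the job done as asked, in the order asked, and still so for the second after the job is handed in, with the robot touching nothing.
It also fails if it takes over 40 s, if anything falls off the work surface, if the arm or the gripper's body presses on something with over 40 N, if the wrist force passes 120 N, or if a joint passes its speed limit or range.

## Robot

A 7-joint arm with a two-finger parallel gripper is mounted at the origin on the work surface. World frame = base frame: x ahead of the robot, y to its left, z up, the work surface at z = 0. Lengths are in m, angles in rad, forces in N, time in s.
With the tool pointing down it reaches from about 0.425 to 0.875 m from the base axis. Payload 4.7 kg.
Tool frame: the origin (TCP) lies on the front face of the gripper's body, between the roots of the fingers; the fingertips stand 70 mm ahead of it and the grasp point (between the pads) lies 51 mm ahead of it; z points along the fingers, x is the direction in which the jaws open and shut, and the axes are right-handed (so a half turn about z gives the same grasp; the last joint's range is limited). The gripper opens to 87 mm and grips with 3 to 60 N. Pads are 19 mm wide; open, the fingers measure 117 mm over their backs; the gripper's body (75 mm by 190 mm) begins 51 mm behind the grasp point.
Start: joints at [1.277, 0.321, -0.07, 1.45, 0.023, 1.371, -0.057], TCP at [0.197, -0.619, 0.292] pointing down, gripper open.
Joint ranges: [-2.86, 2.86], [-0.3, 2.09], [-1.38, 1.24], [0.06, 2.45], [-1.56, 4.7], [0.09, 2.05], [-2.69, 2.69]. Speed limits (rad/s): [2.57, 2.57, 3.14, 3.14, 3.14, 3.14, 3.14].

## Interface

Orientations are given as a 3x3 rotation matrix whose columns are the frame's x, y, z axes.
In Python, from plant import env gives the robot as it stands. The module is installed in compiled form; this text tells all that it offers.
- The arm moves only by the tool apply_moves, never from a script. Its argument "deltas" is a list of rows, each a list of 3 entries, a list of its own where there are three numbers: the shift along the tool's x, y, z in mm, then the turn, a rotation vector about the tool's x, y, z in degrees, then the closure in counts, from 0 (fully open) to 255 (shut). A call has 1 to 12 rows; each row shifts and turns the commanded pose from where the row before left it, along the tool's axes as they then stand; what a row does not reach is not made up. A row lasts 1/10 s, in which the tool goes at most 50 mm and 8.59 degrees, less where a joint would pass 70% of its speed; a pose out of reach is approached as far as the arm can. A call is refused whole if a number of a shift passes 50 or a number of a turn 8.59, either way. A call with a gripper value outside its range is refused whole. The fingers move at their own pace and stop on an object; "force" is the grip in N (left out, the last holds). Time passes only in rows, so rows that do not move let the fingers close. It gives the time, the measured TCP pose, the force and the opening at its end, in the units of the state.
- env.get_state(): the state, without advancing time (a new reading comes with each control period).
- env.get_image(name): name is "scene" or "top" or "wrist"; returns the picture (480x640x3 uint8, red, green, blue); there is no depth.
- env.camera_model(name): a dict with "camera_matrix" (3x3 intrinsics, pixels), "k1" (the pictures are not rectified: a ray, as slopes to the right and down, at radius r is drawn at 1 + k1 r^2 times it, then the intrinsics apply), "origin" and "attitude" of the camera in the world. Camera axes: x right, y down, z forward; pixel columns grow to the right and rows downward; lengths in m; the calibration is good to about 2 mm. A picture is of the moment at which its call begins: read the wrist's pose just before it. camera_model takes no time and is no camera call; for the wrist camera it gives the pose at the moment of the call.
- env.close_job(): hands the job in, once; it reports no verdict.
The state is a dict: "time": time; "joint_pos": joint angles; "joint_vel": joint speeds; "joint_torque": joint torques, N m; "tool_pos": TCP position; "ee_rot": TCP orientation; "ft_force": force on the tool from outside, world axes, zero at the start; "moment": the same for the moment, N m; "gripper_width": finger opening in m.
Only numpy, scipy, OpenCV 4.12 (cv2) and the standard library are available. Lean on these libraries where they do the work, as an engineer would, in place of code of your own. Each camera call takes 0.05 s, during which the arm holds its last target. There are 200 camera calls.

## Working session

There is one attempt and no reset: what is moved stays moved. The work goes in short steps, Python scripts to look and compute and a tool call to move; the robot and the scene stay as the last step left them, time stands still between calls to the robot, and variables do not carry over. Pictures are saved under pics/ and viewed, about 8 in all and at most 12, crops included, and the job is handed in when it is done.

Besides the shell and the picture viewer there is one more tool, called after "Emit:" as name(argument=value, ...), one argument or row to a line, values as JSON. apply_moves: Moves the arm, as the interface text tells. Its arguments: {"type":"object","properties":{"deltas":{"type":"array","items":{"type":"array"}},"force":{"type":"number"}},"required":["deltas"]}

```bash
mkdir -p pics
python3 - <<'E'
from plant import env
import cv2
s=env.get_state()
for k in s: print(k,s[k])
for n in("scene","top"):
    m=env.camera_model(n);print(n,m)
    cv2.imwrite(f"pics/{n}0.png",env.get_image(n)[:,:,::-1])
E
```

```text
time 0.0
joint_pos [ 1.27712157  0.32180934 -0.07009794  1.45166675  0.02259625  1.37076317
 -0.05687029]
joint_vel [-0.00070902  0.00034131 -0.00017991 -0.00046133 -0.00122623 -0.00014969
  0.00213618]
joint_torque [-3.15005782e-04 -4.91291749e+01 -4.03981721e-01 -3.12528169e+01
 -6.39115996e-02  4.35171963e-02  1.92136604e-04]
tool_pos [ 0.1967543  -0.61907695  0.29117449]
ee_rot [[ 3.03006611e-01 -9.52988235e-01 -6.47057499e-04]
 [-9.52986644e-01 -3.03007289e-01  1.74316973e-03]
 [-1.85728338e-03  8.84452043e-05 -9.99998271e-01]]
ft_force [ 0.1918568  -0.56634783 -0.3124865 ]
moment [-0.03892919  0.00301465 -0.05683002]
gripper_width 0.08699249949154002
scene {'camera_matrix': array([[610.34484989,   0.        , 320.66290311],
       [  0.        , 610.34484989, 230.51175057],
       [  0.        ,   0.        ,   1.        ]]), 'k1': 0.012379369671904901, 'origin': array([ 1.18410595, -0.58364448,  1.17046192]), 'attitude': array([[ 0.67875897,  0.55488891, -0.48102448],
       [ 0.73424402, -0.52449106,  0.43103927],
       [-0.01311413, -0.64576112, -0.76342688]])}
top {'camera_matrix': array([[455.87823652,   0.        , 318.55939543],
       [  0.        , 455.87823652, 242.62391563],
       [  0.        ,   0.        ,   1.        ]]), 'k1': -0.04575899843664701, 'origin': array([0.40766133, 0.01250606, 1.24196805]), 'attitude': array([[-2.60214749e-02, -9.92536241e-01,  1.19141480e-01],
       [-9.99657951e-01,  2.61482570e-02, -4.99251822e-04],
       [-2.61981651e-03, -1.19113719e-01, -9.92877162e-01]])}
```

View pics/scene0.png

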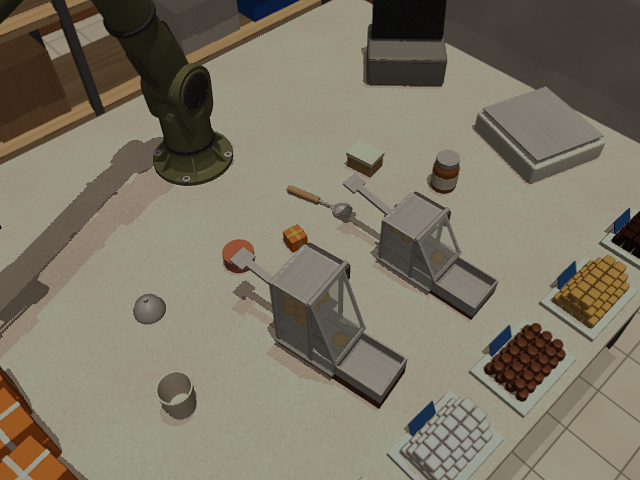

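View pics/top0.png

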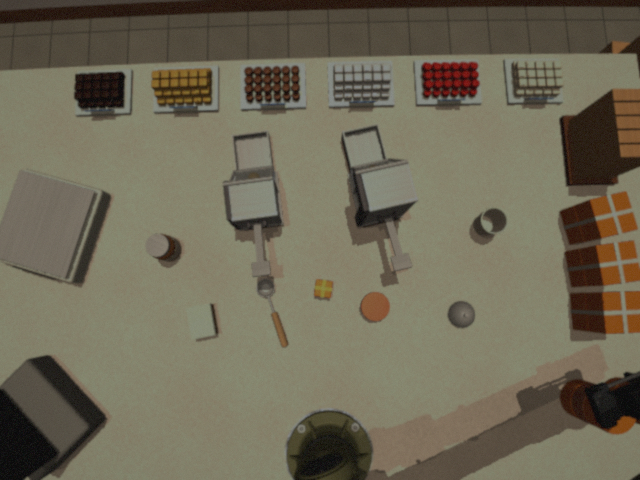

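The tall dispenser is the right one in the top view: box top about (385,190), paddle about (401,262). In the scene view its paddle is at about (242,258). The tin lies near the paddle at top (375,306). I'll zoom in on both views for accurate pixels.

Run:
```python
import cv2,numpy as np
t=cv2.imread("pics/top0.png")[115:285,325:425]; s=cv2.imread("pics/scene0.png")[230:410,215:415]
t=cv2.resize(t,None,fx=3.5,fy=3.5,interpolation=cv2.INTER_CUBIC); s=cv2.resize(s,None,fx=2,fy=2,interpolation=cv2.INTER_CUBIC)
o=np.zeros((600,760,3),np.uint8);o[:t.shape[0],:350]=t;o[:360,355:755]=s
cv2.imwrite("pics/crop.png",o)
```

```text
(no output)
```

View pics/crop.png

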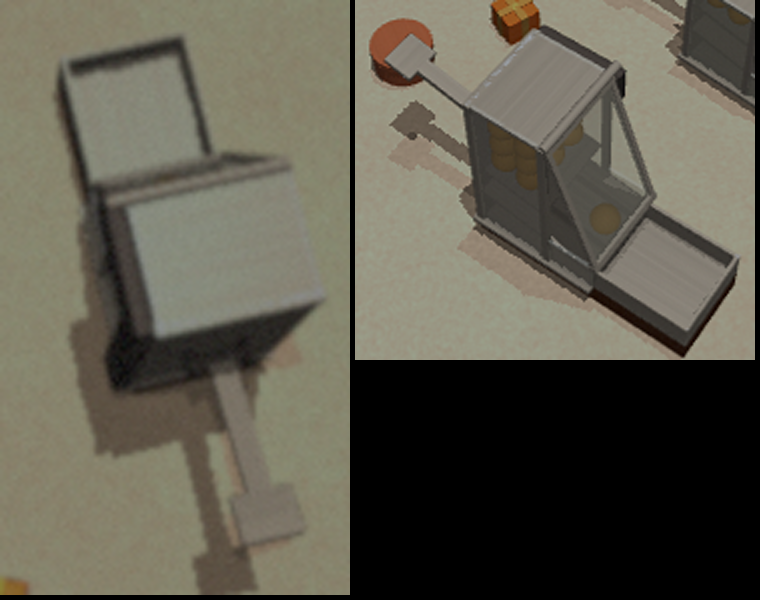

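The crop shows the paddle centre at top (401.3,261.6) and scene (242.5,258.5). The lever arm runs straight to the box, and the yaw is readable from the tray and roof edges.

```bash
cat > h.py <<'E'
import numpy as np,cv2
from plant import env
def ray(n,uv,m=None):
    m=m or env.camera_model(n)
    p=cv2.undistortPoints(np.array([[uv]],float),m["camera_matrix"],np.array([m["k1"],0,0,0]))[0,0]
    d=m["attitude"]@[p[0],p[1],1]; return m["origin"],d/np.linalg.norm(d)
def plane(n,uv,z,m=None):
    o,d=ray(n,uv,m); return o+d*(z-o[2])/d[2]
def tri(a,b):
    (o1,d1),(o2,d2)=a,b
    t=np.linalg.lstsq(np.c_[d1,-d2],o2-o1,rcond=None)[0]
    p,q=o1+d1*t[0],o2+d2*t[1]; return (p+q)/2,np.linalg.norm(p-q)
E
python3 - <<'E'
from h import *
np.set_printoptions(precision=4,suppress=True)
print("pad tri",tri(ray("top",(401.3,261.6)),ray("scene",(242.5,258.5))), "plane", plane("top",(401.3,261.6),.167),plane("scene",(242.5,258.5),.167))
T=lambda x,y:(325+x/3.5,115+y/3.5)
S=lambda x,y:(215+(x-355)/2,230+y/2)
def yaw(p,q): d=q-p; return np.degrees(np.arctan2(d[1],d[0])),np.linalg.norm(d)
r=[plane("top",T(*c),.243) for c in((130,208),(155,335),(322,297),(290,165))]
print("roof",r,[yaw(r[1],r[0]),yaw(r[2],r[3]),yaw(r[2],r[1])])
t=[plane("top",T(*c),.067) for c in((62,62),(183,40),(95,185),(212,152))]
print("tray",t,[yaw(t[2],t[0]),yaw(t[3],t[1]),yaw(t[1],t[0])])
t=[plane("scene",S(*c),.067) for c in((738,262),(686,335),(597,268),(650,205))]
print("tray scene",[yaw(t[2],t[1]),yaw(t[3],t[0]),yaw(t[1],t[0])])
l=plane("top",T(228,372),.14);print("arm yaw",yaw(plane("top",T(267,513),.167),l))
print("tin",plane("top",(375,306),.04),"gift",plane("top",(324,289),.04))
E
```

```text
pad tri (array([ 0.4879, -0.1834,  0.1561]), np.float64(0.002616356582228561)) plane [ 0.4863 -0.1825  0.167 ] [ 0.4962 -0.1868  0.167 ]
roof [array([ 0.6794, -0.0901,  0.243 ]), array([ 0.5961, -0.1028,  0.243 ]), array([ 0.618 , -0.2106,  0.243 ]), array([ 0.7054, -0.1946,  0.243 ])] [(np.float64(8.682947529064242), np.float64(0.08430951766017741)), (np.float64(10.379499841069736), np.float64(0.08883754265277606)), (np.float64(101.50163739313464), np.float64(0.11003292664584184))]
tray [array([ 0.8436, -0.0605,  0.067 ]), array([ 0.8589, -0.154 ,  0.067 ]), array([ 0.7459, -0.0823,  0.067 ]), array([ 0.7695, -0.1722,  0.067 ])] [(np.float64(12.560792582659394), np.float64(0.10006942727373136)), (np.float64(11.486743605058242), np.float64(0.09120144899616438)), (np.float64(99.29147930037546), np.float64(0.09473565862765264))]
tray scene [(np.float64(6.906436621408888), np.float64(0.11047452536882948)), (np.float64(9.426166947484855), np.float64(0.10760268228462161)), (np.float64(100.88562053595118), np.float64(0.0959062685563642))]
arm yaw (np.float64(9.909937277607144), np.float64(0.10656457740191924))
tin [ 0.3811 -0.1313  0.04  ] gift [0.429  0.0008 0.04  ]
```

Pad is at about (0.488,-0.183,0.16), with dispenser yaw about 10°. Plan: turn +7° about tool z so the jaws lie along the dispenser's y, close the fingers, and travel above the pad.

Emit:
apply_moves(
  deltas=[
    [[-10, -10, 0], [0, 0, 7], 255],
    [[-25, -25, 0], [0, 0, 0], 255],
    [[-35, -34, 0], [0, 0, 0], 255],
    [[-35, -34, 0], [0, 0, 0], 255],
    [[-35, -34, 0], [0, 0, 0], 255],
    [[-35, -34, 0], [0, 0, 0], 255],
    [[-35, -34, 0], [0, 0, 0], 255],
    [[-35, -34, 0], [0, 0, 0], 255],
    [[-35, -34, 0], [0, 0, 0], 255],
    [[-35, -34, 0], [0, 0, 0], 255],
    [[-30, -30, 0], [0, 0, 0], 255],
    [[-20, -20, 0], [0, 0, 0], 255],
  ],
  force=20,
)

```text
time: 1.3
tool_pos: [0.4803, -0.1902, 0.2921]
ee_rot: [[0.189, -0.982, 0.0], [-0.982, -0.189, 0.001], [-0.001, -0.0, -1.0]]
ft_force: [-0.1, -0.5, 0.4]
gripper_width: 0.0029
```

Run:
```python
from h import *
np.set_printoptions(precision=4,suppress=True)
s=env.get_state();print(s["time"],s["tool_pos"],s["ee_rot"],s["ft_force"],s["gripper_width"],s["joint_pos"])
m=env.camera_model("wrist");np.save("wm.npy",m,allow_pickle=True);print(m)
cv2.imwrite("pics/w1.png",env.get_image("wrist")[:,:,::-1])
```

```text
1.3 [ 0.4803 -0.1902  0.2921] [[ 0.1885 -0.9821  0.0003]
 [-0.9821 -0.1885  0.0008]
 [-0.0007 -0.0004 -1.    ]] [-0.0783 -0.5027  0.435 ] 0.0029000203190765158 [ 0.7665  0.0589 -0.455   1.7643  0.0258  1.3245 -1.0753]
{'camera_matrix': array([[350.1618,   0.    , 315.9322],
       [  0.    , 350.1618, 241.1423],
       [  0.    ,   0.    ,   1.    ]]), 'k1': 0.000931342606905618, 'origin': array([ 0.5521, -0.1767,  0.3847]), 'attitude': array([[ 0.1883, -0.9452, -0.2667],
       [-0.9821, -0.1815, -0.0499],
       [-0.0013,  0.2714, -0.9625]])}
```

View pics/w1.png

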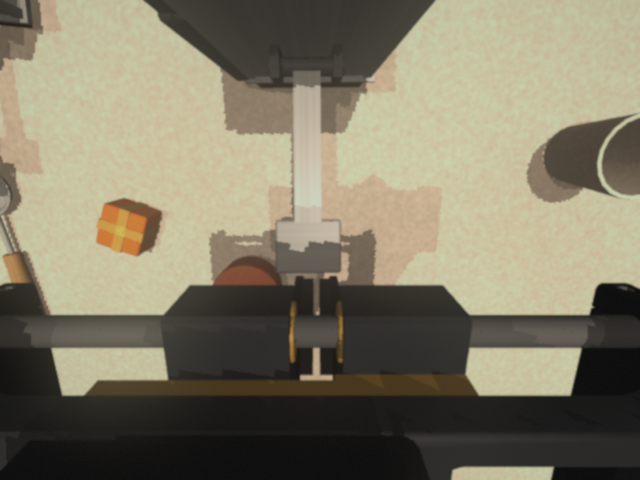

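The wrist view shows the paddle spanning (276,220) to (340,272), centre about (308,246), and its arm is straight up the image, so the yaw is good. I'll triangulate this with the top view.

Run:
```python
from h import *
np.set_printoptions(precision=4,suppress=True)
m=np.load("wm.npy",allow_pickle=True).item()
w=ray("wrist",(308.5,246),m)
for n,uv in(("top",(401.3,261.6)),("scene",(242.5,258.5))): print(n,tri(w,ray(n,uv)))
for z in(.152,.160,.167):
    a,b=plane("wrist",(277,222),z,m),plane("wrist",(340,222),z,m)
    p=plane("wrist",(308.5,246),z,m); print(z,p,"width",np.linalg.norm(a-b))
    s=env.get_state(); print(" tool delta mm",(s["ee_rot"].T@(p-s["tool_pos"]))*1000-[0,0,70])
```

```text
top (array([ 0.4865, -0.1837,  0.1626]), np.float64(0.0006791850163913844))
scene (array([ 0.4855, -0.1829,  0.1541]), np.float64(0.0042205162933209245))
0.152 [ 0.4832 -0.1843  0.152 ] width 0.04284677953961591
 tool delta mm [-1.2529 -0.6546 70.212 ]
0.16 [ 0.4856 -0.1841  0.16  ] width 0.04137396533318275
 tool delta mm [-1.0755 -3.0509 62.2179]
0.167 [ 0.4877 -0.1838  0.167 ] width 0.04008525290255371
 tool delta mm [-0.9202 -5.1478 55.2231]
```

Emit:
apply_moves(
  deltas=[
    [[-1, -3, 10], [0, 0, 0], 255],
    [[0, 0, 15], [0, 0, 0], 255],
    [[0, 0, 15], [0, 0, 0], 255],
    [[0, 0, 6], [0, 0, 0], 255],
    [[0, 0, 4], [0, 0, 0], 255],
    [[0, 0, 4], [0, 0, 0], 255],
    [[0, 0, 4], [0, 0, 0], 255],
    [[0, 0, 4], [0, 0, 0], 255],
    [[0, 0, 4], [0, 0, 0], 255],
    [[0, 0, 2], [0, 0, 0], 255],
    [[0, 0, 0], [0, 0, 0], 255],
    [[0, 0, 0], [0, 0, 0], 255],
  ],
)

```text
time: 2.55
tool_pos: [0.4818, -0.1928, 0.2245]
ee_rot: [[0.184, -0.983, 0.0], [-0.983, -0.184, -0.001], [0.001, -0.0, -1.0]]
ft_force: [-1.6, -1.5, 3.7]
gripper_width: 0.0002
```

Run:
```python
from h import *
np.set_printoptions(precision=4,suppress=True)
for i in range(3):
    s=env.get_state();print(s["time"],s["tool_pos"],s["ft_force"],s["joint_pos"],s["joint_vel"])
    m=env.camera_model("wrist");print(m["origin"]); im=env.get_image("wrist")
cv2.imwrite("pics/w2.png",im[150:400,180:460,::-1].repeat(2,0).repeat(2,1))
```

```text
2.55 [ 0.4818 -0.1928  0.2245] [-1.5639 -1.4609  3.7298] [ 0.7589  0.1136 -0.4558  1.849   0.0544  1.1904 -1.0998] [-0.0002 -0.0026 -0.0017 -0.0004 -0.001  -0.0016  0.0008]
[ 0.5536 -0.1794  0.3171]
2.6 [ 0.4818 -0.1927  0.2245] [-1.9338 -1.2122  3.9999] [ 0.7589  0.1136 -0.4558  1.849   0.0543  1.1904 -1.0998] [ 0.0004  0.0021 -0.0011 -0.0002 -0.0002 -0.0011 -0.0021]
[ 0.5537 -0.1793  0.3171]
2.65 [ 0.4818 -0.1927  0.2245] [-1.5639 -1.1569  4.6106] [ 0.7589  0.1136 -0.4559  1.849   0.0543  1.1903 -1.0998] [-0.0009  0.0012 -0.0024 -0.0021  0.0002 -0.0017  0.0012]
[ 0.5537 -0.1793  0.3171]
```

View pics/w2.png

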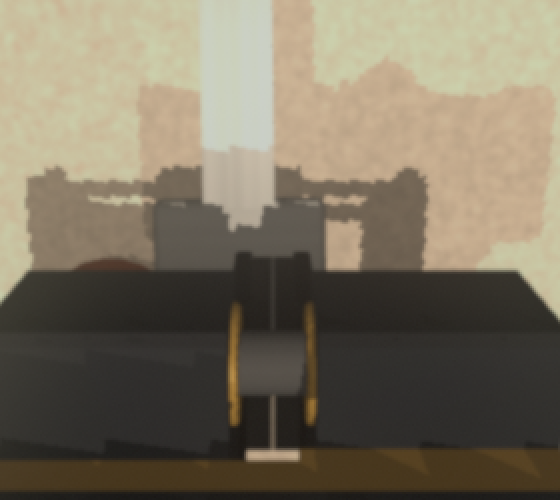

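The tips are on the paddle but about 8 mm to the right of its centre line (tips at column 272, paddle 153–325) and about 5 mm too far outward. That agrees with the pose reading. I'll lift clear, recentre, and touch down again.

Emit:
apply_moves(
  deltas=[
    [[0, 0, -4], [0, 0, 0], 255],
    [[0, 0, -6], [0, 0, 0], 255],
    [[-4, -3, 0], [0, 0, 0], 255],
    [[-4, -3, 0], [0, 0, 0], 255],
    [[0, 0, 0], [0, 0, 0], 255],
    [[0, 0, 0], [0, 0, 0], 255],
  ],
)

```text
time: 3.3
tool_pos: [0.4862, -0.1824, 0.2339]
ee_rot: [[0.186, -0.983, -0.0], [-0.983, -0.186, 0.001], [-0.001, 0.0, -1.0]]
ft_force: [0.6, 0.9, 1.0]
gripper_width: -0.0001
```

Now centred within 2 mm. Pressing down.

Emit:
apply_moves(
  deltas=[
    [[0, 0, 5], [0, 0, 0], 255],
    [[0, 0, 5], [0, 0, 0], 255],
    [[0, 0, 4], [0, 0, 0], 255],
    [[0, 0, 4], [0, 0, 0], 255],
    [[0, 0, 4], [0, 0, 0], 255],
    [[0, 0, 4], [0, 0, 0], 255],
    [[0, 0, 4], [0, 0, 0], 255],
    [[0, 0, 4], [0, 0, 0], 255],
    [[0, 0, 4], [0, 0, 0], 255],
    [[0, 0, 4], [0, 0, 0], 255],
    [[0, 0, 0], [0, 0, 0], 255],
    [[0, 0, 0], [0, 0, 0], 255],
  ],
)

```text
time: 4.5
tool_pos: [0.4855, -0.1841, 0.192]
ee_rot: [[0.184, -0.983, -0.001], [-0.983, -0.184, -0.001], [0.0, 0.002, -1.0]]
ft_force: [-4.5, 0.2, 5.8]
gripper_width: 0.0002
```

Emit:
apply_moves(
  deltas=[
    [[0, 0, 4], [0, 0, 0], 255],
    [[0, 0, 4], [0, 0, 0], 255],
    [[0, 0, 4], [0, 0, 0], 255],
    [[0, 0, 4], [0, 0, 0], 255],
    [[0, 0, 4], [0, 0, 0], 255],
    [[0, 0, 0], [0, 0, 0], 255],
    [[0, 0, 0], [0, 0, 0], 255],
  ],
)

```text
time: 5.2
tool_pos: [0.4875, -0.1836, 0.1743]
ee_rot: [[0.185, -0.983, 0.003], [-0.983, -0.185, -0.001], [0.002, -0.003, -1.0]]
ft_force: [-3.3, 1.7, 14.6]
gripper_width: 0.0003
```

Force jumped to 14.6 N at tip z 0.104, which is 58 mm below the pad's 0.162, so this is the hard stop. I'll press slightly more, hold for the roll-out, then look.

Emit:
apply_moves(
  deltas=[
    [[0, 0, 2], [0, 0, 0], 255],
    [[0, 0, 2], [0, 0, 0], 255],
    [[0, 0, 0], [0, 0, 0], 255],
    [[0, 0, 0], [0, 0, 0], 255],
    [[0, 0, 0], [0, 0, 0], 255],
    [[0, 0, 0], [0, 0, 0], 255],
    [[0, 0, 0], [0, 0, 0], 255],
    [[0, 0, 0], [0, 0, 0], 255],
    [[0, 0, 0], [0, 0, 0], 255],
    [[0, 0, 0], [0, 0, 0], 255],
    [[0, 0, 0], [0, 0, 0], 255],
    [[0, 0, 0], [0, 0, 0], 255],
  ],
)

```text
time: 6.4
tool_pos: [0.4877, -0.1836, 0.1735]
ee_rot: [[0.185, -0.983, 0.003], [-0.983, -0.185, -0.003], [0.003, -0.003, -1.0]]
ft_force: [-11.5, 4.3, 34.2]
gripper_width: 0.0003
```

Run:
```python
from h import *
s=env.get_image("scene");t=env.get_image("top")
z=lambda a,f:cv2.resize(a[:,:,::-1],None,fx=f,fy=f,interpolation=cv2.INTER_CUBIC)
a=z(s[200:410,200:420],2);b=z(t[110:285,325:425],3)
o=np.zeros((530,760,3),np.uint8);o[:420,:440]=a;o[:525,445:745]=b
cv2.imwrite("pics/down.png",o)
```

```text
(no output)
```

View pics/down.png

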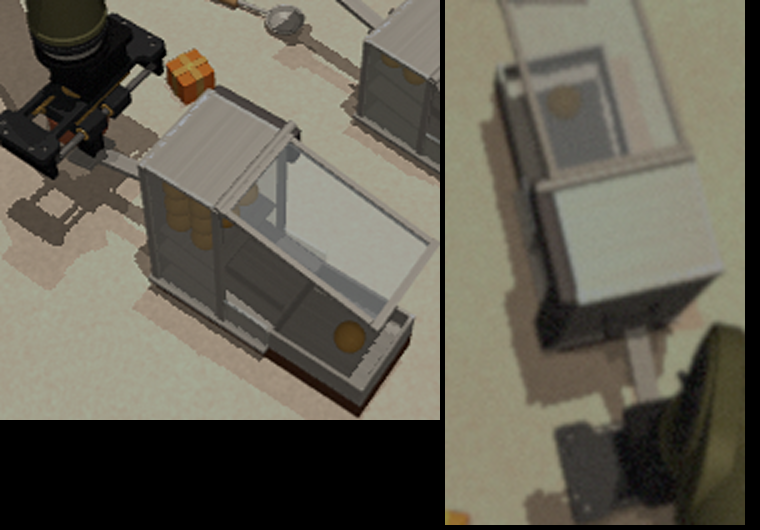

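The lid is fully up, and the truffle is lying in the tray near its far end (crop pixel 348,337). Now easing the lever back up slowly.

Emit:
apply_moves(
  deltas=[
    [[0, 0, -1], [0, 0, 0], 255],
    [[0, 0, -2], [0, 0, 0], 255],
    [[0, 0, -2], [0, 0, 0], 255],
    [[0, 0, -2], [0, 0, 0], 255],
    [[0, 0, -2], [0, 0, 0], 255],
    [[0, 0, -2], [0, 0, 0], 255],
    [[0, 0, -2], [0, 0, 0], 255],
    [[0, 0, -2], [0, 0, 0], 255],
    [[0, 0, -2], [0, 0, 0], 255],
    [[0, 0, -2], [0, 0, 0], 255],
    [[0, 0, -2], [0, 0, 0], 255],
    [[0, 0, -2], [0, 0, 0], 255],
  ],
)

```text
time: 7.7
tool_pos: [0.4855, -0.1841, 0.1912]
ee_rot: [[0.184, -0.983, -0.001], [-0.983, -0.184, -0.001], [0.0, 0.001, -1.0]]
ft_force: [-3.3, 0.2, 5.6]
gripper_width: 0.0004
```

Emit:
apply_moves(
  deltas=[
    [[0, 0, -2], [0, 0, 0], 255],
    [[0, 0, -2], [0, 0, 0], 255],
    [[0, 0, -2], [0, 0, 0], 255],
    [[0, 0, -2], [0, 0, 0], 255],
    [[0, 0, -2], [0, 0, 0], 255],
    [[0, 0, -2], [0, 0, 0], 255],
    [[0, 0, -2], [0, 0, 0], 255],
    [[0, 0, -2], [0, 0, 0], 255],
    [[0, 0, -2], [0, 0, 0], 255],
    [[0, 0, 0], [0, 0, 0], 255],
  ],
)

```text
time: 8.7
tool_pos: [0.4862, -0.1839, 0.2096]
ee_rot: [[0.184, -0.983, 0.001], [-0.983, -0.184, -0.001], [0.001, -0.0, -1.0]]
ft_force: [-3.1, -0.6, 4.9]
gripper_width: 0.0006
```

Emit:
apply_moves(
  deltas=[
    [[0, 0, -1], [0, 0, 0], 255],
    [[0, 0, -1], [0, 0, 0], 255],
    [[0, 0, -1], [0, 0, 0], 255],
    [[0, 0, -1], [0, 0, 0], 255],
    [[0, 0, -1], [0, 0, 0], 255],
    [[0, 0, -1], [0, 0, 0], 255],
    [[0, 0, -1], [0, 0, 0], 255],
    [[0, 0, -1], [0, 0, 0], 255],
    [[0, 0, -1], [0, 0, 0], 255],
    [[0, 0, -1], [0, 0, 0], 255],
    [[0, 0, -1], [0, 0, 0], 255],
    [[0, 0, -1], [0, 0, 0], 255],
  ],
)

```text
time: 9.9
tool_pos: [0.4864, -0.1829, 0.2213]
ee_rot: [[0.185, -0.983, 0.001], [-0.983, -0.185, 0.001], [-0.001, -0.001, -1.0]]
ft_force: [3.0, -0.8, 3.3]
gripper_width: 0.0002
```

Emit:
apply_moves(
  deltas=[
    [[0, 0, -1], [0, 0, 0], 255],
    [[0, 0, -1], [0, 0, 0], 255],
    [[0, 0, -1], [0, 0, 0], 255],
    [[0, 0, -1], [0, 0, 0], 255],
    [[0, 0, -1], [0, 0, 0], 255],
    [[0, 0, -1], [0, 0, 0], 255],
    [[0, 0, -1], [0, 0, 0], 255],
    [[0, 0, -1], [0, 0, 0], 255],
    [[0, 0, -1], [0, 0, 0], 255],
    [[0, 0, -1], [0, 0, 0], 255],
    [[0, 0, -1], [0, 0, 0], 255],
    [[0, 0, -1], [0, 0, 0], 255],
  ],
)

```text
time: 11.1
tool_pos: [0.4861, -0.1836, 0.2333]
ee_rot: [[0.184, -0.983, 0.0], [-0.983, -0.184, -0.0], [0.0, 0.0, -1.0]]
ft_force: [2.8, 1.4, 1.7]
gripper_width: 0.0001
```

Nearly unloaded. A few more slow rows to let go gently, then I'll check.

Emit:
apply_moves(
  deltas=[
    [[0, 0, -1], [0, 0, 0], 255],
    [[0, 0, -1], [0, 0, 0], 255],
    [[0, 0, -1], [0, 0, 0], 255],
    [[0, 0, -1], [0, 0, 0], 255],
    [[0, 0, -1], [0, 0, 0], 255],
    [[0, 0, -1], [0, 0, 0], 255],
    [[0, 0, -1], [0, 0, 0], 255],
    [[0, 0, -1], [0, 0, 0], 255],
    [[0, 0, -1], [0, 0, 0], 255],
    [[0, 0, -1], [0, 0, 0], 255],
    [[0, 0, 0], [0, 0, 0], 255],
  ],
)

```text
time: 12.2
tool_pos: [0.4862, -0.1835, 0.2434]
ee_rot: [[0.185, -0.983, 0.0], [-0.983, -0.185, -0.0], [0.0, -0.0, -1.0]]
ft_force: [-0.5, -0.1, 0.3]
gripper_width: 0.0001
```

Emit:
apply_moves(
  deltas=[
    [[0, 0, -5], [0, 0, 0], 255],
    [[0, 0, -10], [0, 0, 0], 255],
    [[0, 0, -15], [0, 0, 0], 255],
    [[0, 10, -20], [0, 0, 0], 255],
    [[0, 10, -20], [0, 0, 0], 255],
    [[0, 0, -10], [0, 0, 0], 255],
    [[0, 0, 0], [0, 0, 0], 255],
    [[0, 0, 0], [0, 0, 0], 255],
  ],
)

```text
time: 13.0
tool_pos: [0.4668, -0.1869, 0.3232]
ee_rot: [[0.185, -0.983, 0.0], [-0.983, -0.185, -0.0], [0.0, -0.0, -1.0]]
ft_force: [-0.5, -0.8, -0.3]
gripper_width: 0.0002
```

Run:
```python
from h import *
st=env.get_state();print(st["time"],st["tool_pos"],st["ft_force"])
s=env.get_image("scene");t=env.get_image("top");w=env.get_image("wrist")
z=lambda a,f:cv2.resize(a[:,:,::-1],None,fx=f,fy=f,interpolation=cv2.INTER_CUBIC)
o=np.zeros((590,790,3),np.uint8)
o[:360,:440]=z(s[200:380+0,200:420],2);o[:350,445:745]=z(t[110:285,275:425],2)
o[360:590,:306]=z(w[:,:],.48)[:230,:306]; o[355:590,445:758]=z(cv2.imread("pics/scene0.png")[::,::,::-1][230:348,215:372],2)[:235,:313]
cv2.imwrite("pics/end.png",o)
```

```text
13.0 [ 0.46675955 -0.18688086  0.32316174] [-0.48242763 -0.82202975 -0.31039412]
```

View pics/end.png

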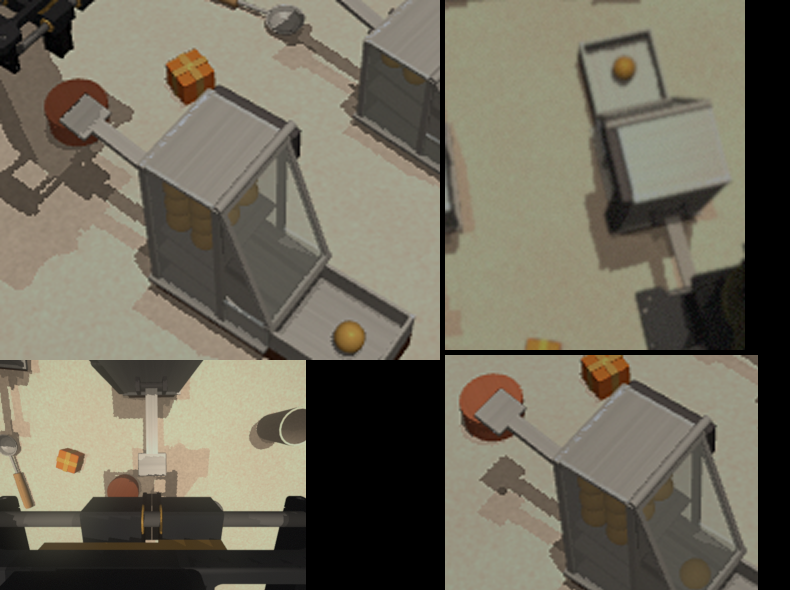

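The lid is shut as before. The paddle is back at scene (242,258), the same as at the start. The truffle is in the tray, and the gripper is clear, with readings at sensor noise. Handing in.

```bash
python3 -c "
from plant import env
print(env.close_job())"
```

```text
the job is handed in; nothing more can be done
None
```

I served the truffle from the taller dispenser. With closed fingertips I pressed its lever to the hard stop and held it there about a second, until a picture showed the lid fully up and the truffle in the tray. I then eased the lever up at 20 mm/s, slowing to 10 mm/s for about the last 25 mm, and lifted clear. I handed the job in at about 13 s on the robot's clock, of the 40 s allowed.

- **Last checks:** the pictures show the lid shut and the paddle back at the same pixel as at the start, scene (242,258). The truffle is lying in the tray. The gift box, tin, scoop, cup and the visible part of the lower dispenser look undisturbed. The wrist force had fallen to noise, under 1 N on each axis.
- **First touch off-centre:** the fingertips first landed about 8 mm off the paddle's centre line and pushed it with about 4 N. I lifted 10 mm and recentred before pressing. That lift was quicker than the final easing, so if the lever had been slightly down, it came back up faster then.
- **Force at the stop:** the extra 4 mm of press against the hard stop reached about 34 N vertically, through the fingertips only.
- **Not checked at the end:** I did not look at the bell, jar and ballotin again. The arm only passed well above that part of the counter, if at all.

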